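Stow the gas-line spares in the foam tray of a fuel-cell test bench

TASK

Put the four spare gas-line parts away from the green rubber mat into the foam tray, each in the cut-out that has its outline: the pressure gauge dial up, the needle valve knob up, the filter and the tee. Set each one down gently, without dropping it, so that it lies flat on the bottom of its own cut-out, in the middle and lined up with it, and leave the bottle and the wrench where they are.

Things in the scene. Friction and masses are not known exactly. Their poses are not given: they have to be found in the camera images.
- gauge: Pressure gauge on its back, dial up, 160 g: round steel case 50 mm across, 28 mm thick, centred at x = -17 mm; a stem (17 mm hexagon, 13 mm thread, axis 11 mm up) points to +x and ends at x = +42 mm; 84 mm long. Origin: underside, mid-length; z up. Grasp across the case along y. Starts on a 3 mm dark green mat.
- valve: Steel needle valve standing on its body, 250 g: block 34 (x) x 24 x 24 mm high, 20 mm hexagonal nuts on both ends, 88 mm long along x; on top a thin neck and a round black knob, 36 mm across, 46 to 60 mm above the underside. Origin: centre of underside; z up. Same either way round. Grasp across the knob. Starts on the mat.
- filter: Thick steel gas filter on its side, 300 g: barrel 40 mm across, 50 mm long along x, axis 21 mm up, a hexagonal band (7 mm long, 42 mm across flats, 48 over corners) at each end of it, on which it rests; 12 mm tube stubs, 84 mm long in all. Origin: underside, middle; z up. Same either way round. Grasp along y on the plain 36 mm between the bands. Starts on the mat.
- tee: Steel tube tee lying flat, 200 g, 24 mm high: 24 mm cube at x = -13 mm, arms along +y and -y (76 mm over both) and one branch to +x ending at x = +25 mm, axes 12 mm up, each with a 20 mm hexagonal nut. Origin: underside, middle of its 50 mm length in x; z up. Grasp along y across the branch nut: upright flats 20 mm apart, x = 5 to 23 mm. Starts on the mat.
- nest_gauge: Fixed foam module in a low tray, 116 (x) x 102 (y) x 10 mm, blue below, black on top, top 13 mm above the bench; cut-out 6 mm deep, floor 4 mm above the origin. Origin: centre of its underside, under the place of its part's origin; z up. Cut-out for the gauge: a round 66 mm across at x = -17 mm with a channel 34 mm wide to x = +50 mm for the stem; the gauge's x goes along the module's x.
- nest_valve: Fixed foam module in a low tray, 116 (x) x 102 (y) x 10 mm, blue below, black on top, top 13 mm above the bench; cut-out 6 mm deep, floor 4 mm above the origin. Origin: centre of its underside, under the place of its part's origin; z up. Cut-out for the valve: a plain straight slot, 104 mm along x, 40 mm wide; the valve's x goes along the module's x, either way round.
- nest_filter: Fixed foam module in a low tray, 116 (x) x 102 (y) x 10 mm, blue below, black on top, top 13 mm above the bench; cut-out 6 mm deep, floor 4 mm above the origin. Origin: centre of its underside, under the place of its part's origin; z up. Cut-out for the filter: a rectangle 66 (x) x 48 mm with a 26 mm wide channel at each end (100 mm in all); the filter's x goes along it, either way round.
- nest_tee: Fixed foam module in a low tray, 116 (x) x 102 (y) x 10 mm, blue below, black on top, top 13 mm above the bench; cut-out 6 mm deep, floor 4 mm above the origin. Origin: centre of its underside, under the place of its part's origin; z up. Cut-out for the tee: a T, bar x = -33 to +7 mm, 92 mm long in y; leg 36 mm wide, to x = +33 mm. The tee's x goes along the module's x.
- bottle: Bystander: small white bottle of leak-test fluid standing beyond the work, 52 mm across, 135 mm high. Origin: centre of its underside. Leave alone.
- wrench: Bystander: open-ended wrench, 190 mm long along its x, lying flat beyond the work. Origin: underside near its middle. Leave alone.

How it is judged:
By the outcome, as a careful person would: the job done as asked, in the order asked, and still so for the second after the job is handed in, with the robot touching nothing.
It also fails if it takes over 104 s, if anything falls off the work surface, if the arm or the gripper's body presses on something with over 40 N, if the wrist force passes 120 N, or if a joint passes its speed limit or range.

ROBOT

A 6-joint arm with a two-finger parallel gripper is mounted at the origin on the work surface. World frame = base frame: x ahead of the robot, y to its left, z up, the work surface at z = 0. Lengths are in m, angles in rad, forces in N, time in s.
With the tool pointing down it reaches from about 0.3 to 0.875 m from the base axis. Payload 6.4 kg.
Tool frame: the origin (TCP) lies at the very end of the fingers, on their centre line; the grasp point (between the pads) lies 19 mm behind it; z points along the fingers, y is the line along which they close (so a half turn about z gives the same grasp; the last joint's range is limited). The gripper opens to 88 mm and grips with 3 to 60 N. Pads are 18 mm wide; open, the fingers measure 123 mm over their backs; the gripper's body (75 mm by 187 mm) begins 45 mm behind the grasp point.
Start: joints at [1.143, 0.181, 1.607, -0, 1.354, -0.206], TCP at [0.126, 0.561, 0.239] pointing down, gripper open.
Joint ranges: [-2.99, 2.99], [-0.89, 2.07], [0.3, 2.58], [-1.14, 4.28], [0, 2.63], [-3.12, 3.12]. Speed limits (rad/s): [2.57, 2.57, 3.01, 3.14, 3.14, 3.14].

INTERFACE

Orientations are given as a unit quaternion [x, y, z, w].
In Python, from station import ctrl gives the robot as it stands.
- The arm moves only by the tool send_rows, never from a script. Its argument "deltas" is text: rows parted by semicolons, each of 7 numbers parted by spaces: the finger opening in cm, from 0 to 8.81, then the shift along the world's x, y, z in cm, then the turn, a rotation vector about the world's x, y, z in rad. A call has 1 to 12 rows; each row shifts and turns the commanded pose from where the row before left it; what a row does not reach is not made up. A row lasts 1/8 s, in which the tool goes at most 62.5 mm and 10.7 degrees, less where a joint would pass 70% of its speed; a pose out of reach is approached as far as the arm can. A call with a gripper value outside its range is refused whole. The fingers move at their own pace and stop on an object; "grip_force" is the grip in N (left out, the last holds). Time passes only in rows, so rows that do not move let the fingers close. It gives the time, the measured TCP pose, the force, the opening and the grip force at its end, in the units of the state.
- ctrl.observe(): the state, without advancing time (a new reading comes with each control period).
- ctrl.capture(name): name is "scene" or "top" or "wrist"; returns the picture (384x512x3 uint8, red, green, blue); there is no depth.
- ctrl.calibration(name): a dict with "mtx" (3x3 intrinsics, pixels), "dist" ([k1, k2, p1, p2, k3] as OpenCV has them; the pictures are not rectified), "world_to_cam" (4x4, takes a point from world to camera coordinates); the wrist camera has in their place "hand_eye" (4x4, takes a point from camera to tool coordinates, whose origin is the TCP and whose axes are the flange's). Camera axes: x right, y down, z forward; pixel columns grow to the right and rows downward; lengths in m; the calibration is good to about 2 mm. A picture is of the moment at which its call begins: read the wrist's pose just before it. calibration takes no time and is no camera call.
- ctrl.hand_in(): hands the job in; it is judged then, once.
Trained networks look in the newest picture that a camera, given by its name, has taken for a name from the list of things; names that differ only in an ending like _2 or _b are one class to them, and where a whole thing is asked for, a point or a joint stands for the part that bears it (a point fixed in the world has none). Each returns a list of dicts, best first, with "score" (0 to 1); they miss things now and then, are a little off and sometimes report something else, mostly with a low value. They report only what shows in the picture. A call takes as long as a camera call.
- ctrl.boxes_of(camera, target): "box" ([centre column, centre row, width, height] in pixels, round what is visible of it).
The state is a dict: "t": time; "joint_positions": joint angles; "qd": joint speeds; "joint_efforts": joint torques, N m; "eef_pos": TCP position; "tool_rot": TCP orientation; "contact_force": force on the tool from outside, world axes, zero at the start; "torque": the same for the moment, N m; "finger_gap": finger opening in m; "grip_force": force on a finger pad.
Only numpy, scipy, OpenCV 4.12 (cv2) and the standard library are available. Lean on these libraries where they do the work, as an engineer would, in place of code of your own. Each camera call takes 0.05 s, during which the arm holds its last target. There are 200 camera calls.

## Working session

There is one attempt and no reset: what is moved stays moved. The work goes in short steps, Python scripts to look and compute and a tool call to move; the robot and the scene stay as the last step left them, time stands still between calls to the robot, and variables do not carry over. Pictures are saved under pics/ and viewed, at most 14 in all, crops included, and the job is handed in when it is done.

Besides the shell and the picture viewer there is one more tool, called as name(argument=value, ...) on one line, values as JSON. send_rows: Moves the arm, as the interface text tells. Its arguments: {"type":"object","properties":{"deltas":{"type":"string"},"grip_force":{"type":"number"}},"required":["deltas"]}

```bash
ls; mkdir -p pics
python3 - <<'E'
from station import ctrl
import cv2,numpy as np
for c in ["top","scene"]:
    im=ctrl.capture(c); cv2.imwrite(f"pics/{c}0.png",cv2.resize(im[:,:,::-1],(768,576)))
    k=ctrl.calibration(c); np.set_printoptions(precision=4,suppress=True); print(c,k["mtx"],k["dist"],k["world_to_cam"])
    if c=="top":
        for n in "gauge valve filter tee nest_gauge nest_valve nest_filter nest_tee".split():
            print(n,[(np.round(d["box"],1),round(d["score"],2)) for d in ctrl.boxes_of(c,n)[:2]])
print(ctrl.calibration("wrist"))
s=ctrl.observe();print(s)
E
```

```text
pics
top [[449.984    0.     252.544 ]
 [  0.     449.984  197.2576]
 [  0.       0.       1.    ]] [-0.0266  0.      0.      0.      0.    ] [[-0.023  -0.9996 -0.0156  0.0318]
 [-0.9965  0.0242 -0.0805  0.623 ]
 [ 0.0808  0.0137 -0.9966  1.1665]
 [ 0.      0.      0.      1.    ]]
gauge []
valve [(array([198.4, 270. ,  15.9,  38.2]), 0.68)]
filter [(array([155.8, 272.9,  21.6,  32.3]), 0.59), (array([330.1, 211.6,  43.2,  50. ]), 0.5)]
tee [(array([209.3, 220.5,  27.2,  24.8]), 0.81)]
nest_gauge [(array([367.6, 218.1,  48. ,  54.7]), 0.58)]
nest_valve [(array([358.9, 260. ,  44.9,  56. ]), 0.75), (array([210.2, 219.2,  27.5,  24. ]), 0.24)]
nest_filter [(array([328.7, 212.8,  44.2,  48.7]), 0.76)]
nest_tee [(array([320.8, 252.2,  46.3,  47.7]), 0.81)]
scene [[362.9243   0.     252.8982]
 [  0.     362.9243 194.7134]
 [  0.       0.       1.    ]] [-0.0442  0.      0.      0.      0.    ] [[ 0.8025  0.5966  0.0088 -0.5255]
 [ 0.5155 -0.6858 -0.5137 -0.306 ]
 [-0.3005  0.4168 -0.8579  1.1019]
 [ 0.      0.      0.      1.    ]]
{'mtx': array([[281.5018,   0.    , 254.2852],
       [  0.    , 281.5018, 189.6877],
       [  0.    ,   0.    ,   1.    ]]), 'dist': array([-0.0271,  0.    ,  0.    ,  0.    ,  0.    ]), 'hand_eye': array([[-0.0001, -0.9497, -0.3131,  0.0813],
       [ 1.    , -0.0001,  0.0001,  0.0012],
       [-0.0002, -0.3131,  0.9497, -0.1474],
       [ 0.    ,  0.    ,  0.    ,  1.    ]])}
{'t': 0.5, 'joint_positions': array([ 1.1427,  0.1808,  1.6071, -0.    ,  1.3538, -0.2063]), 'qd': array([-0.0008, -0.0004, -0.0021, -0.0012, -0.002 , -0.0002]), 'joint_efforts': array([ -0.0008, -43.3456, -34.1872,   0.0702,   0.0321,  -0.    ]), 'eef_pos': array([0.1265, 0.5609, 0.2387]), 'tool_rot': array([ 0.1107,  0.9939, -0.0001, -0.    ]), 'contact_force': array([ 1.1925, -0.8083, -0.1593]), 'torque': array([-0.0331, -0.0166,  0.0363]), 'grip_force': 0.0, 'finger_gap': 0.08871676241215547}
```

```bash
cat > h.py <<'E'
from station import ctrl
import cv2,numpy as np
from scipy.spatial.transform import Rotation as R
np.set_printoptions(precision=4,suppress=True)
def T(cam):  # world_to_cam
    k=ctrl.calibration(cam)
    if cam!="wrist": return k,k["world_to_cam"]
    s=ctrl.observe(); W=np.eye(4); W[:3,:3]=R.from_quat(s["tool_rot"]).as_matrix(); W[:3,3]=s["eef_pos"]
    return k,np.linalg.inv(W@k["hand_eye"])
def p2w(cam,uv,z,M=None):
    k,m=T(cam); M=m if M is None else M
    n=cv2.undistortPoints(np.array(uv,float).reshape(-1,1,2),k["mtx"],k["dist"]).reshape(-1,2)
    d=np.c_[n,np.ones(len(n))]@M[:3,:3]; c=-M[:3,:3].T@M[:3,3]
    return c+d*((z-c[2])/d[:,2])[:,None]
def ortho(cam,cx,cy,w,h,z,s,im):
    """rectified view of plane z: up=+x, left=+y, s px per mm-> out image"""
    k,M=T(cam); W,H=int(w*s*1000),int(h*s*1000)
    u,v=np.meshgrid(np.arange(W),np.arange(H))
    P=np.stack([cx+(H/2-v)/s/1000,cy+(W/2-u)/s/1000,np.full(u.shape,z)],-1).reshape(-1,3)
    q,_=cv2.projectPoints(P,cv2.Rodrigues(M[:3,:3])[0],M[:3,3],k["mtx"],k["dist"])
    q=q.reshape(H,W,2).astype(np.float32)
    return cv2.remap(im,q[...,0],q[...,1],cv2.INTER_CUBIC)
E
python3 - <<'E'
from h import *
im=ctrl.capture("top")
b=dict(valve=(198.4,270,.053),filter=(155.8,272.9,.021),tee=(209.3,220.5,.02),nest_gauge=(367.6,218.1,.013),nest_valve=(358.9,260,.013),nest_filter=(328.7,212.8,.013),nest_tee=(320.8,252.2,.013))
for n,(u,v,z) in b.items(): print(n,p2w("top",(u,v),z)[0])
o=cv2.imread("pics/top0.png")
cv2.imwrite("pics/top1.png",cv2.resize(im[150:330,120:400,::-1],None,fx=2.8,fy=2.8,interpolation=cv2.INTER_CUBIC))
E
```

```text
valve [0.4378 0.1596 0.053 ]
filter [0.4301 0.2767 0.021 ]
tee [0.5649 0.1333 0.02  ]
nest_gauge [ 0.5615 -0.2876  0.013 ]
nest_valve [ 0.4515 -0.2599  0.013 ]
nest_filter [ 0.5781 -0.1847  0.013 ]
nest_tee [ 0.4744 -0.1601  0.013 ]
```

View pics/top0.png

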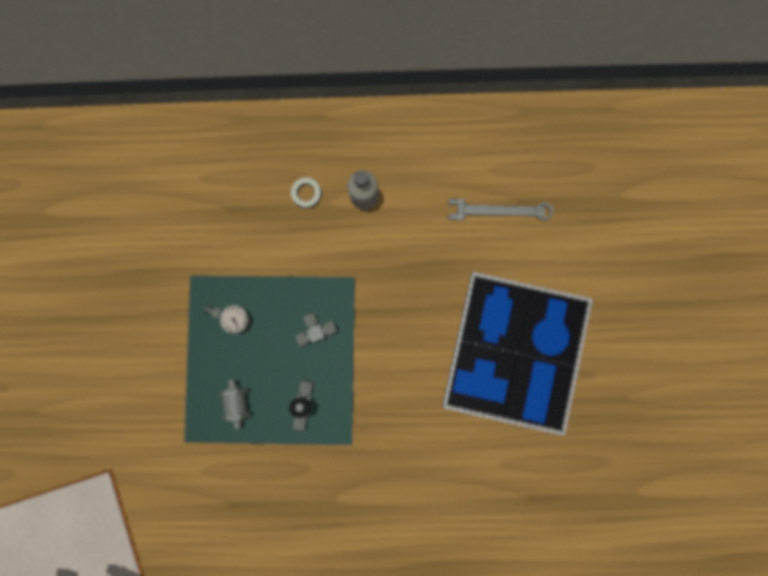

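View pics/top1.png

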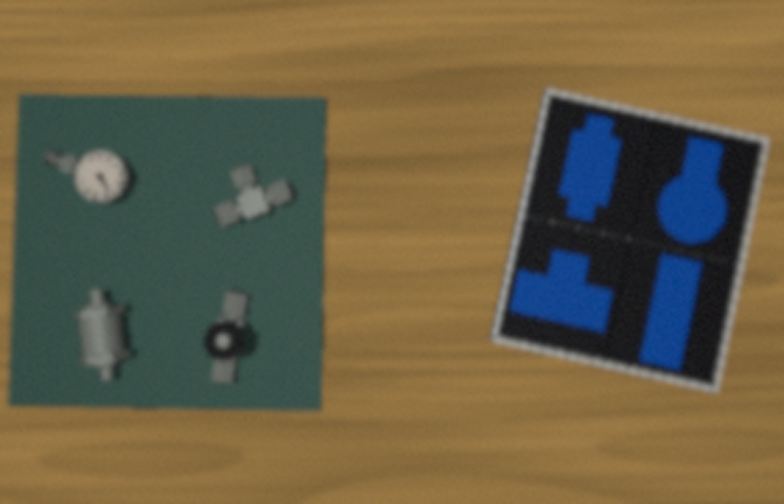

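The top view shows the gauge (scaled px 233,319, stem up-left), tee (315,333), filter (235,403) and valve (302,408) on the mat. The tray is at right: filter nest top-left, gauge nest top-right (stem up), tee nest bottom-left, valve nest bottom-right. I'll go for close looks at both.

send_rows(deltas="8.8 3.6 -3.7 0 0 0 0.022; 8.8 3.6 -3.7 0 0 0 0.022; 8.8 3.6 -3.7 0 0 0 0.022; 8.8 3.6 -3.7 0 0 0 0.022; 8.8 3.6 -3.7 0 0 0 0.022; 8.8 3.6 -3.7 0 0 0 0.022; 8.8 3.6 -3.7 0 0 0 0.022; 8.8 3.6 -3.7 0 0 0 0.022; 8.8 3.6 -3.7 0 0 0 0.022; 8.8 3.6 -3.7 0 0 0 0.022; 8.8 0 0 0 0 0 0; 8.8 0 0 0 0 0 0")

```text
t: 2.05
eef_pos: [0.486, 0.1911, 0.2385]
tool_rot: [0.001, 1.0, 0.0, -0.0]
contact_force: [0.5, -0.1, -0.1]
finger_gap: 0.0883
grip_force: 0.0
```

Run:
```python
from h import *
k,M=T("wrist"); im=ctrl.capture("wrist"); cv2.imwrite("pics/w1raw.png",im[:,:,::-1]); np.save("w1M.npy",M)
print(ctrl.observe()["eef_pos"],ctrl.observe()["tool_rot"])
o=ortho("wrist",.5,.2,.26,.26,.02,2.2,im); cv2.imwrite("pics/w1.png",o[:,:,::-1])
```

```text
[0.4857 0.1916 0.2386] [ 0.0007  1.      0.0002 -0.0003]
```

View pics/w1.png

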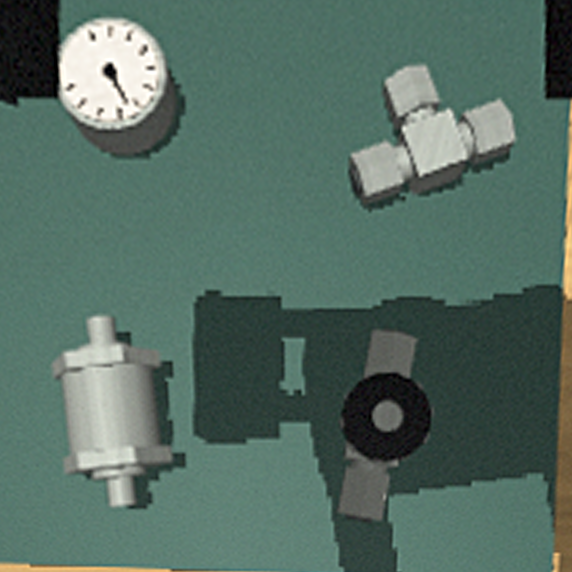

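Clear view: gauge dial at (110,70) with the stem hidden behind a finger, tee at (435,140), filter at (115,412), valve knob at (387,415). Now the tray.

send_rows(deltas="8.8 0 -5.8 0 0 0 0; 8.8 0 -5.8 0 0 0 0; 8.8 0 -5.8 0 0 0 0; 8.8 0 -5.8 0 0 0 0; 8.8 0 -5.8 0 0 0 0; 8.8 0 -5.8 0 0 0 0; 8.8 0 -5.8 0 0 0 0; 8.8 0 0 0 0 0 0; 8.8 0 0 0 0 0 0")

```text
t: 3.22
eef_pos: [0.4865, -0.2135, 0.2385]
tool_rot: [0.0, 1.0, 0.0, -0.0]
contact_force: [0.4, 0.4, -0.0]
finger_gap: 0.0882
grip_force: 0.0
```

Run:
```python
from h import *
im=ctrl.capture("wrist"); cv2.imwrite("pics/w2raw.png",im[:,:,::-1])
print(ctrl.observe()["eef_pos"],ctrl.observe()["tool_rot"])
o=ortho("wrist",.51,-.22,.27,.29,.013,2,im); cv2.imwrite("pics/w2.png",o[:,:,::-1]); np.save("w2.npy",o)
t=ctrl.capture("top"); o2=ortho("top",.51,-.22,.27,.29,.013,2,t)
for o in (o,o2):
    h=cv2.cvtColor(o,cv2.COLOR_RGB2HSV); m=((h[...,0]>95)&(h[...,0]<125)&(h[...,1]>130)&(h[...,2]>45)).astype(np.uint8)*255
    for c in cv2.findContours(m,cv2.RETR_EXTERNAL,cv2.CHAIN_APPROX_NONE)[0]:
        if cv2.contourArea(c)<1500: continue
        (u,v),s,a=cv2.minAreaRect(c); H,W=o.shape[:2]
        print("x %.4f y %.4f"%(.51+(H/2-v)/2000,-.22+(W/2-u)/2000),np.array(s)/2,a)
```

```text
[ 0.4866 -0.2131  0.2386] [-0.      1.      0.0004 -0.0001]
x 0.4498 y -0.2581 [ 40.5098 104.2956] 14.149476051330566
x 0.4750 y -0.1594 [92.4911 66.7279] 14.257036209106445
x 0.5629 y -0.2866 [65.9697 98.3482] 14.03624439239502
x 0.5879 y -0.1876 [48.6    98.4923] 14.250033378601074
x 0.4757 y -0.1376 [58.3943 74.3393] 1.432096242904663
x 0.5644 y -0.2872 [ 57.288  106.0594] 29.10472869873047
x 0.5877 y -0.1894 [ 53.9642 105.7455] 14.03624439239502
```

View pics/w2.png

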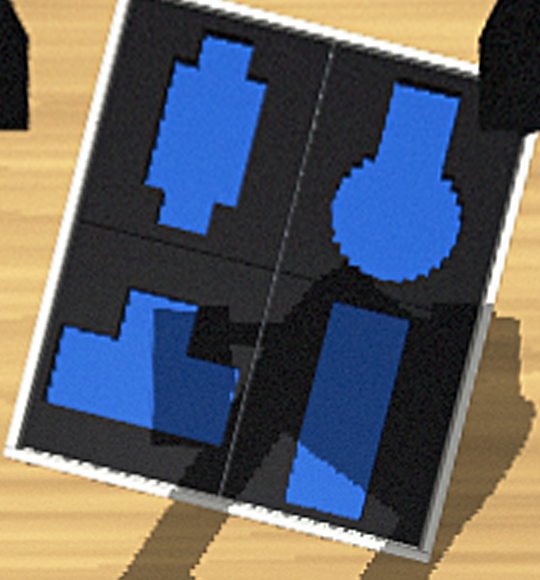

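The tray is sharp: its x axis lies at yaw −14.1°, and all four cut-outs fit the module grid (gauge (.563,−.287), filter (.588,−.188), valve (.4505,−.258), tee (.475,−.159)). Next I'll hover over the gauge.

send_rows(deltas="8.8 1.1 5.5 -1 0 0 0.136; 8.8 1.1 5.5 -1 0 0 0.136; 8.8 1.1 5.5 -1 0 0 0.136; 8.8 1.1 5.5 -1 0 0 0.136; 8.8 1.1 5.5 -1 0 0 0.136; 8.8 1.1 5.5 -1 0 0 0.136; 8.8 1.1 5.5 -1 0 0 0.136; 8.8 1.1 5.5 -1 0 0 0.136; 8.8 1.7 5.0 -2 0 0 0.136; 8.8 0 0 0 0 0 0; 8.8 0 0 0 0 0 0")

```text
t: 4.7
eef_pos: [0.5903, 0.276, 0.1387]
tool_rot: [-0.574, 0.819, -0.0, -0.0]
contact_force: [0.3, 0.0, -0.4]
finger_gap: 0.0877
grip_force: 0.0
```

```bash
cat >> h.py <<'E'
def look(name,cx,cy,w,h,z,s):
    im=ctrl.capture("wrist"); st=ctrl.observe(); q=R.from_quat(st["tool_rot"]).as_matrix()
    print("tcp",st["eef_pos"],"phi",np.degrees(np.arctan2(q[1,1],q[0,1])),"F",st["contact_force"],"gap",st["finger_gap"])
    o=ortho("wrist",cx,cy,w,h,z,s,im); cv2.imwrite(f"pics/{name}.png",o[:,:,::-1]); return o
E
python3 - <<'E'
from h import *
o=look("g1",.60,.28,.13,.12,.031,4.5)
E
```

```text
tcp [0.5909 0.2752 0.1393] phi 160.04453549615388 F [ 0.7473  0.7139 -0.2972] gap 0.08787099918381107
```

View pics/g1.png

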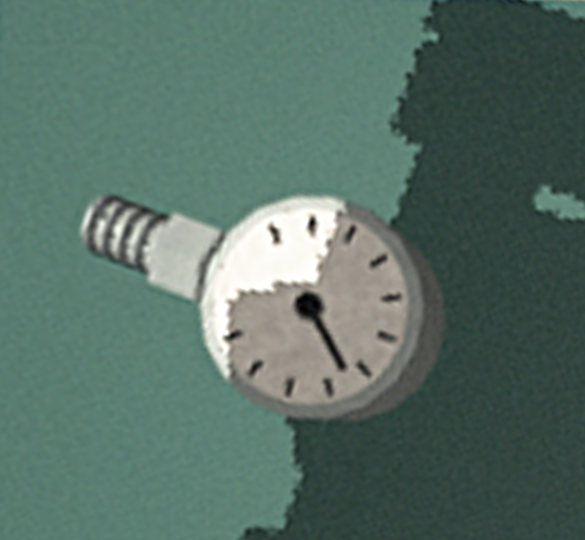

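The gauge dial is at px (308,306), so the case centre is (.592,.2766); the stem tip at (96,222) gives yaw about 69°. Grasping.

send_rows(deltas="8.8 0.15 0.1 -5 0 0 -0.017; 8.8 0 0 -5 0 0 0; 8.8 0 0 -2.7 0 0 0; 8.8 0 0 0 0 0 0; 4.5 0 0 0 0 0 0; 4.5 0 0 0 0 0 0; 4.5 0 0 0 0 0 0; 4.5 0 0 0 0 0 0; 4.5 0 0 0 0 0 0; 4.5 0 0 0 0 0 0", grip_force=30)

```text
t: 6.0
eef_pos: [0.593, 0.2762, 0.0124]
tool_rot: [-0.567, 0.824, 0.0, 0.0]
contact_force: [-2.5, 0.6, 5.4]
finger_gap: 0.0492
grip_force: 30.0
```

send_rows(deltas="4.5 0 0 3 0 0 0; 4.5 0 0 5 0 0 0; 4.5 -0.45 -5.5 0 0 0 -0.145; 4.5 -0.45 -5.5 0 0 0 -0.145; 4.5 -0.45 -5.5 0 0 0 -0.145; 4.5 -0.45 -5.5 0 0 0 -0.145; 4.5 -0.45 -5.5 0 0 0 -0.145; 4.5 -0.45 -5.5 0 0 0 -0.145; 4.5 -0.45 -5.5 0 0 0 -0.145; 4.5 -0.45 -5.5 0 0 0 -0.145; 4.5 -0.45 -5.5 0 0 0 -0.145; 4.5 -0.45 -5.5 0 0 0 -0.145")

```text
t: 7.5
eef_pos: [0.5473, -0.2757, 0.0912]
tool_rot: [0.124, 0.992, 0.0, -0.0]
contact_force: [0.2, 0.2, -1.4]
finger_gap: 0.0493
grip_force: 30.0
```

send_rows(deltas="4.5 0 0 0 0 0 0; 4.5 0 0 0 0 0 0")

```text
t: 7.75
eef_pos: [0.5474, -0.2736, 0.0909]
tool_rot: [0.122, 0.993, 0.001, -0.001]
contact_force: [0.2, -0.4, -2.9]
finger_gap: 0.0492
grip_force: 30.0
```

Run:
```python
from h import *
o=look("g2",.55,-.275,.15,.15,.013,4)
```

```text
tcp [ 0.5476 -0.2729  0.091 ] phi 76.04602739160364 F [ 0.5316  0.306  -2.1766] gap 0.04909815418182007
```

View pics/g2.png

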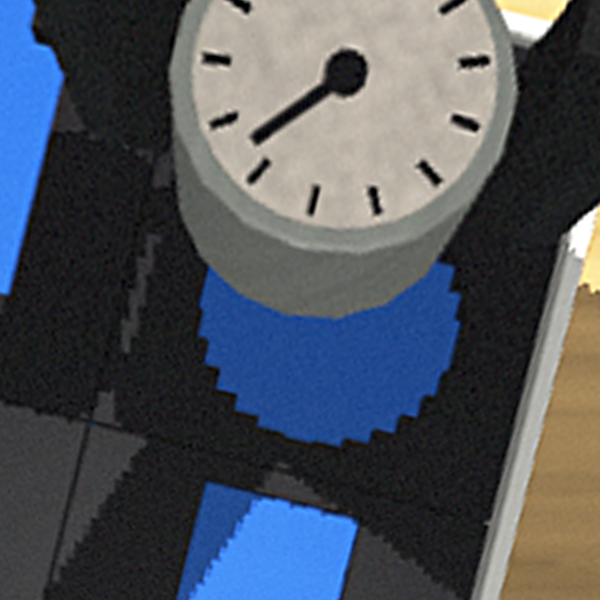

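The gauge is centred on the TCP and aligned; the round cut-out is centred at px (329,311), which confirms the target (.5468,−.2825).

send_rows(deltas="4.5 -0.05 -0.95 0 0 0 0; 4.5 0 0 -3 0 0 0; 4.5 0 0 -2.5 0 0 0; 4.5 0 0 -1 0 0 0; 4.5 0 0 -0.5 0 0 0; 4.5 0 0 -0.3 0 0 0; 4.5 0 0 -0.1 0 0 0; 4.5 0 0 0 0 0 0")

```text
t: 8.8
eef_pos: [0.5478, -0.2838, 0.0182]
tool_rot: [0.122, 0.993, -0.0, 0.0]
contact_force: [0.3, 0.3, -1.2]
finger_gap: 0.049
grip_force: 30.0
```

send_rows(deltas="4.5 -0.1 0.1 -0.1 0 0 0; 4.5 0 0 -0.1 0 0 0; 4.5 0 0 0 0 0 0")

```text
t: 9.18
eef_pos: [0.5465, -0.2826, 0.0164]
tool_rot: [0.122, 0.993, 0.0, -0.0]
contact_force: [-2.1, 1.3, 4.2]
finger_gap: 0.0497
grip_force: 30.0
```

send_rows(deltas="5.4 0 0 0 0 0 0; 6.2 0 0 0 0 0 0; 6.2 0 0 0 0 0 0; 6.2 0 0 2 0 0 0; 6.2 0 0 5 0 0 0; 8.8 0 0 5 0 0 0; 8.8 0 0 0 0 0 0")

```text
t: 10.05
eef_pos: [0.5496, -0.2848, 0.1425]
tool_rot: [0.122, 0.993, -0.003, 0.005]
contact_force: [0.3, -0.7, 0.6]
finger_gap: 0.0798
grip_force: 0.0
```

Run:
```python
from h import *
o=look("g3",.555,-.28,.13,.13,.013,4.5)
```

```text
tcp [ 0.5481 -0.2837  0.1395] phi 75.98335786109675 F [-0.1266  0.4473 -0.7885] gap 0.08366506919279768
```

View pics/g3.png

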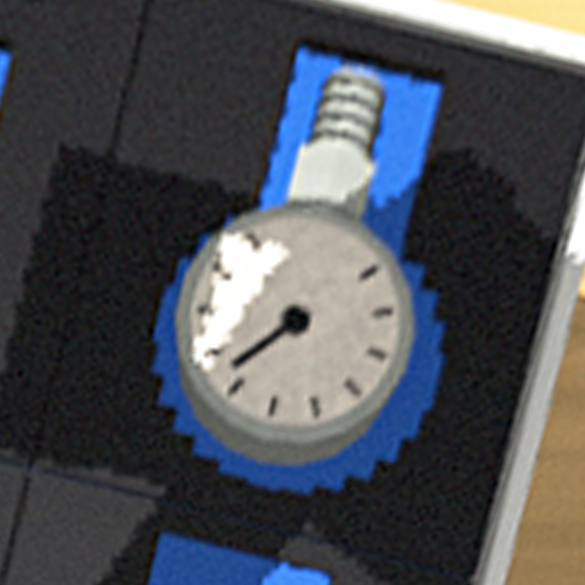

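```bash
cat > meas.py <<'E'
from h import *
def blue(o):
    h=cv2.cvtColor(o,cv2.COLOR_RGB2HSV); return ((h[...,0]>95)&(h[...,0]<125)&(h[...,1]>130)&(h[...,2]>45)).astype(np.uint8)*255
E
python3 - <<'E'
from meas import *
cx,cy,s=.555,-.28,4.5
im=ctrl.capture("wrist"); k,M=T("wrist"); print(ctrl.observe()["eef_pos"])
f=lambda u,v:(cx+(292.5-v)/s/1000,cy+(292.5-u)/s/1000)
d=ortho("wrist",cx,cy,.13,.13,.035,s,im); g=cv2.medianBlur(cv2.cvtColor(d,cv2.COLOR_RGB2GRAY),7)
c=cv2.HoughCircles(g,cv2.HOUGH_GRADIENT,1.5,500,param1=80,param2=30,minRadius=95,maxRadius=125)
for q in (c[0] if c is not None else []): print("dial",f(q[0],q[1]),q[2]/s)
o=ortho("wrist",cx,cy,.13,.13,.013,s,im); b=blue(o)
c=max(cv2.findContours(b,cv2.RETR_EXTERNAL,cv2.CHAIN_APPROX_NONE)[0],key=cv2.contourArea)
P=np.array([f(*p) for p in c[:,0]]); 
ex=np.array([.9699,-.2436]);ey=np.array([.2436,.9699]);n=np.array([.5631,-.2866])
L=(P-n)@np.c_[ex,ey]*1000
print("min/max",L.min(0),L.max(0))
r=L[(L[:,0]<-8)&(np.hypot(L[:,0]+17,L[:,1])>29)]
A=np.c_[2*r,np.ones(len(r))]; sol=np.linalg.lstsq(A,(r**2).sum(1),rcond=None)[0]; print("circle",sol[:2],np.sqrt(sol[2]+sol[:2]@sol[:2]))
for lo,hi in((15,25),(30,45)):
    q=L[(L[:,0]>lo)&(L[:,0]<hi)]; print("chan",q[q[:,1]>8][:,1].mean(),q[q[:,1]<-8][:,1].mean())
E
```

```text
[ 0.5469 -0.2828  0.1372]
dial (np.float32(0.5428333), np.float32(-0.27916667)) 24.644445
min/max [-52.7696 -32.5789] [45.5968 32.3688]
circle [-19.5188  -0.5332] 31.738355089309284
chan nan -17.204915348837208
chan nan -16.093682698412703<stdin>:17: RuntimeWarning: Mean of empty slice.
  ret = ret.dtype.type(ret / rcount)
```

The stem lies in its channel, but the case reads about 2 mm to +y of the cut-out's centre. I'll regrip, re-centre and measure while it's gripped.

send_rows(deltas="8.0 0 0 -5 0 0 0; 7.0 0 0 -4 0 0 0; 6.6 0 0 -2.5 0 0 0; 6.6 0 0 -0.5 0 0 0; 6.6 0 0 0 0 0 0", grip_force=15)

```text
t: 10.78
eef_pos: [0.5451, -0.2815, 0.0142]
tool_rot: [0.122, 0.993, 0.001, -0.002]
contact_force: [-0.2, -0.1, -0.6]
finger_gap: 0.0659
grip_force: 0.0
```

send_rows(deltas="5.4 0 0 0 0 0 0; 5.0 0 0 0 0 0 0; 4.7 0 0 0 0 0 0; 4.5 0 0 0 0 0 0; 4.5 0 0 0 0 0 0")

```text
t: 11.4
eef_pos: [0.5463, -0.2824, 0.0155]
tool_rot: [0.122, 0.993, 0.0, -0.0]
contact_force: [0.2, -0.8, -2.7]
finger_gap: 0.0495
grip_force: 15.0
```

```bash
cat >> meas.py <<'E'
ex=np.array([.9699,-.2436]);ey=np.array([.2436,.9699])
def local(P,n): return (np.array(P)-n)@np.c_[ex,ey]*1000
def gauge():
    cx,cy,s=.555,-.28,4.5; n=np.array([.5631,-.2866])
    f=lambda u,v:(cx+(292.5-v)/s/1000,cy+(292.5-u)/s/1000)
    p=ctrl.observe()["eef_pos"]; im=ctrl.capture("wrist"); print("tcp",p,local(p[:2],n))
    d=ortho("wrist",cx,cy,.13,.13,.035,s,im); cv2.imwrite("pics/gz.png",d[:,:,::-1]); g=cv2.medianBlur(cv2.cvtColor(d,cv2.COLOR_RGB2GRAY),7)
    c=cv2.HoughCircles(g,cv2.HOUGH_GRADIENT,1.5,500,param1=80,param2=25,minRadius=95,maxRadius=125)
    for q in (c[0] if c is not None else []): print("dial",local(f(q[0],q[1]),n),q[2]/s)
    b=blue(ortho("wrist",cx,cy,.13,.13,.013,s,im))
    c=max(cv2.findContours(b,cv2.RETR_EXTERNAL,cv2.CHAIN_APPROX_NONE)[0],key=cv2.contourArea)
    L=local([f(*p) for p in c[:,0]],n); print("cutout",L.min(0),L.max(0))
E
python3 - <<'E'
from meas import *
gauge()
E
```

```text
tcp [ 0.5463 -0.2824  0.0155] [-17.3269  -0.0552]
dial [-18.1517   1.3869] 24.61111
cutout [-49.4213 -32.1047] [-21.5342  29.9318]
```

send_rows(deltas="4.5 0 0 0.3 0 0 0; 4.5 0.06 -0.14 0 0 0 -0.015; 4.5 0 0 -0.15 0 0 0; 4.5 0 0 -0.1 0 0 0; 4.5 0 0 0 0 0 0; 5.2 0 0 0 0 0 0; 5.7 0 0 0 0 0 0; 6.2 0 0 0 0 0 0; 6.2 0 0 0 0 0 0")

```text
t: 12.58
eef_pos: [0.5472, -0.284, 0.0164]
tool_rot: [0.13, 0.992, -0.0, 0.0]
contact_force: [-0.0, -0.1, -0.6]
finger_gap: 0.062
grip_force: 0.0
```

send_rows(deltas="6.2 0 0 3 0 0 0; 6.2 0 0 5 0 0 0; 8.0 0 0 4 0 0 0; 8.8 0 0 2 0 0 0; 8.8 0 0 0 0 0 0; 8.8 0 0 0 0 0 0; 8.8 0 0 0 0 0 0")

```text
t: 13.45
eef_pos: [0.5461, -0.2833, 0.154]
tool_rot: [0.13, 0.992, 0.001, -0.002]
contact_force: [-0.9, -0.3, 0.8]
finger_gap: 0.0878
grip_force: 0.0
```

Run:
```python
from meas import *
gauge()
```

```text
tcp [ 0.5461 -0.2833  0.154 ] [-17.2731  -0.8855]
dial [-17.1803   0.2561] 21.711111
cutout [-49.3722 -34.1949] [ 8.7566 31.6721]
```

View pics/gz.png

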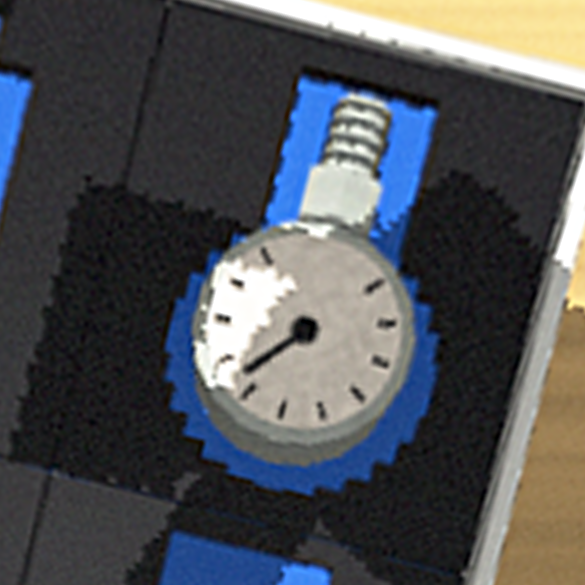

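The gauge is now centred: stem at px 357 in a channel centred near 360, dial within about 1 mm of the round. On to the valve.

send_rows(deltas="8.8 -1.4 5.55 0 0 0 0.006; 8.8 -1.4 5.55 0 0 0 0.006; 8.8 -1.4 5.55 0 0 0 0.006; 8.8 -1.4 5.55 0 0 0 0.006; 8.8 -1.4 5.55 0 0 0 0.006; 8.8 -1.4 5.55 0 0 0 0.006; 8.8 -1.4 5.55 0 0 0 0.006; 8.8 -1.2 5.4 0 0 0 0.006; 8.8 0 0 0 0 0 0; 8.8 0 0 0 0 0 0; 8.8 0 0 0 0 0 0")

```text
t: 14.88
eef_pos: [0.4374, 0.1573, 0.156]
tool_rot: [0.107, 0.994, -0.0, -0.0]
contact_force: [-0.8, -0.2, -0.6]
finger_gap: 0.0885
grip_force: 0.0
```

Run:
```python
from h import *
o=look("v1",.44,.16,.13,.13,.015,4.5)
```

```text
tcp [0.4375 0.1572 0.156 ] phi 77.73120710553961 F [0.0232 0.299  0.6206] gap 0.08813764147077204
```

View pics/v1.png

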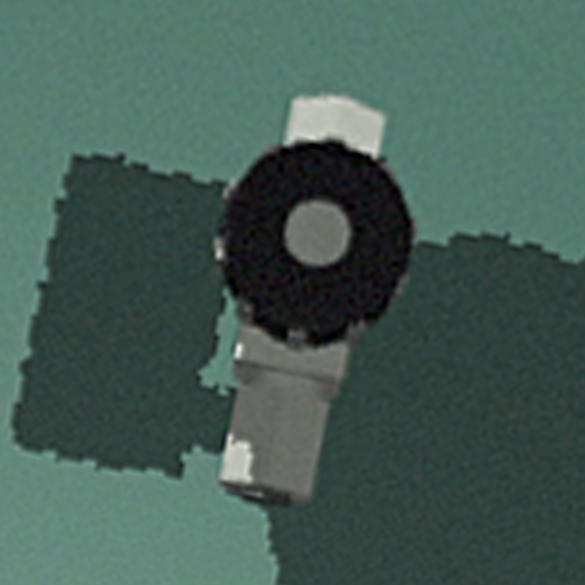

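The knob is at px (318,233), i.e. (.4374,.1577); the nut ends give yaw about −10.4°, so it needs −3.7°. The TCP is already over it, so I'll grasp.

send_rows(deltas="8.8 0 0 -5 0 0 0; 8.8 0 0 -4 0 0 0; 8.8 0 0 -2.9 0 0 0; 6 0 0 0 0 0 0; 4.5 0 0 0 0 0 0; 3.0 0 0 0 0 0 0; 3.0 0 0 0 0 0 0; 3.0 0 0 0 0 0 0; 3.0 0 0 0 0 0 0", grip_force=35)

```text
t: 16.05
eef_pos: [0.4374, 0.1585, 0.0376]
tool_rot: [0.106, 0.994, -0.0, 0.0]
contact_force: [-0.7, -1.3, 2.8]
finger_gap: 0.0344
grip_force: 35.0
```

send_rows(deltas="3 0 0 3 0 0 0; 3 0 0 3 0 0 0; 3 0.2 -5.2 0 0 0 -0.008; 3 0.2 -5.2 0 0 0 -0.008; 3 0.2 -5.2 0 0 0 -0.008; 3 0.2 -5.2 0 0 0 -0.008; 3 0.2 -5.2 0 0 0 -0.008; 3 0.2 -5.2 0 0 0 -0.008; 3 0.1 -5.2 0 0 0 -0.008; 3 0.1 -5.3 0 0 0 -0.008; 3 0 0 0 0 0 0; 3 0 0 0 0 0 0")

```text
t: 17.55
eef_pos: [0.4504, -0.2577, 0.0964]
tool_rot: [0.138, 0.99, 0.001, -0.001]
contact_force: [-0.1, 0.4, -2.5]
finger_gap: 0.0345
grip_force: 35.0
```

send_rows(deltas="3 0 0 -1.5 0 0 0; 3 0 0 0 0 0 0; 3 0 0 0 0 0 0")

```text
t: 17.92
eef_pos: [0.451, -0.2576, 0.0818]
tool_rot: [0.137, 0.991, 0.0, -0.0]
contact_force: [-0.4, -0.3, -1.3]
finger_gap: 0.0344
grip_force: 35.0
```

Run:
```python
from h import *
im=ctrl.capture("wrist"); o=look("v2",.45,-.26,.15,.14,.013,4.2)
```

```text
tcp [ 0.4513 -0.2582  0.0824] phi 74.24089197855096 F [ 0.5369 -0.2493 -1.6334] gap 0.03432844307224559
```

View pics/v2.png

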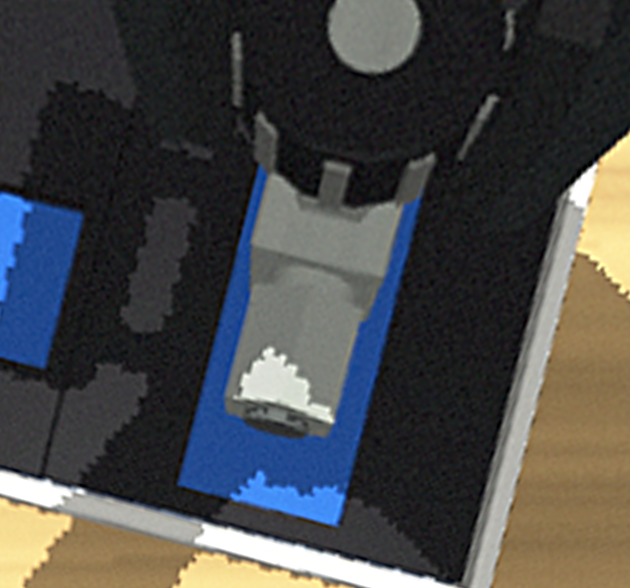

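The valve is lined up with its slot (yaw about −14°); the slot's centre line is 1.2 mm further to −y, so I'll shift by that and lower.

send_rows(deltas="3 0 -0.13 0 0 0 0; 3 0 0 -2 0 0 0; 3 0 0 -1.2 0 0 0; 3 0 0 -0.5 0 0 0; 3 0 0 -0.2 0 0 0; 3 0 0 -0.1 0 0 0; 3 0 0 0 0 0 0")

```text
t: 18.9
eef_pos: [0.4513, -0.2599, 0.0425]
tool_rot: [0.137, 0.991, -0.0, 0.0]
contact_force: [-0.7, 0.8, -3.2]
finger_gap: 0.0343
grip_force: 35.0
```

send_rows(deltas="3 0 0 -0.1 0 0 0; 3 0 0 -0.05 0 0 0; 3 0 0 0 0 0 0")

```text
t: 19.27
eef_pos: [0.4516, -0.2602, 0.0416]
tool_rot: [0.137, 0.991, -0.0, 0.001]
contact_force: [-0.7, 1.0, 5.3]
finger_gap: 0.0341
grip_force: 34.9
```

send_rows(deltas="3.8 0 0 0 0 0 0; 4.5 0 0 0 0 0 0; 5.5 0 0 0 0 0 0; 5.5 0 0 3 0 0 0; 5.5 0 0 5 0 0 0; 8 0 0 3.5 0 0 0; 8.8 0 0 0 0 0 0; 8.8 0 0 0 0 0 0; 8.8 0 0 0 0 0 0")

```text
t: 20.4
eef_pos: [0.4502, -0.259, 0.154]
tool_rot: [0.137, 0.991, 0.001, -0.001]
contact_force: [0.1, 0.4, -0.1]
finger_gap: 0.0876
grip_force: 0.0
```

Run:
```python
from h import *
o=look("v3",.45,-.26,.15,.14,.013,4.2)
```

```text
tcp [ 0.4503 -0.2591  0.1541] phi 74.1928540228581 F [-0.2703  0.0476 -0.3212] gap 0.08814728825056956
```

send_rows(deltas="8.8 -0.1 5.36 0 0 0 0.038; 8.8 -0.1 5.36 0 0 0 0.038; 8.8 -0.1 5.36 0 0 0 0.038; 8.8 -0.1 5.36 0 0 0 0.038; 8.8 -0.1 5.36 0 0 0 0.038; 8.8 -0.1 5.36 0 0 0 0.038; 8.8 -0.1 5.36 0 0 0 0.038; 8.8 -0.1 5.36 0 0 0 0.038; 8.8 -0.1 5.36 0 0 0 0.038; 8.8 -0.1 5.36 0 0 0 0.038; 8.8 0 0 0 0 0 0; 8.8 0 0 0 0 0 0")

```text
t: 21.95
eef_pos: [0.4404, 0.2758, 0.1547]
tool_rot: [-0.052, 0.999, -0.001, -0.001]
contact_force: [-0.7, 0.3, -0.5]
finger_gap: 0.0879
grip_force: 0.0
```

Run:
```python
from h import *
o=look("f1",.44,.275,.12,.12,.024,4)
p=cv2.imread("pics/v3.png"); q=cv2.imread("pics/f1.png"); p=cv2.resize(p,(315,294))
c=np.zeros((480,800,3),np.uint8); c[:,:480]=q; c[:294,485:800]=p; cv2.imwrite("pics/f1b.png",c)
```

```text
tcp [0.4407 0.2753 0.1549] phi 95.9321149950896 F [-0.4179  0.2133  0.0748] gap 0.08786188836091229
```

View pics/f1b.png

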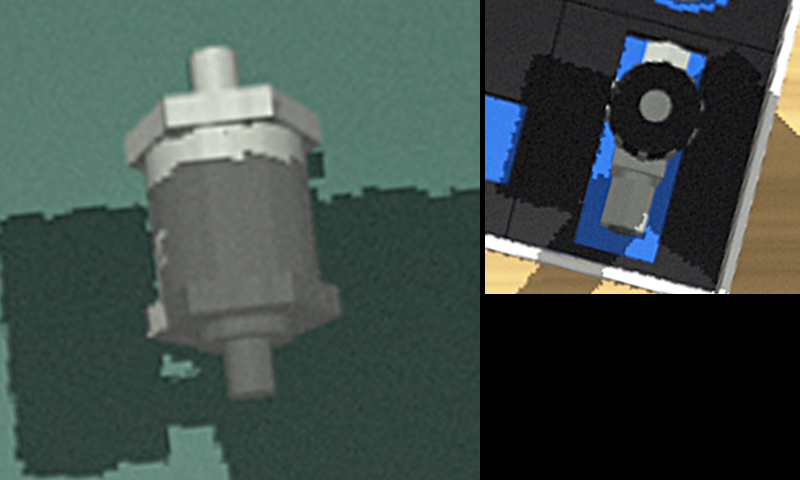

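The filter's axis runs from px (212,47) to (252,390): yaw 6.65°, centre (.4435,.2768). The valve (right inset) sits in the middle of its slot. Grasping the filter.

send_rows(deltas="8.8 0.28 0.05 -5 0 0 0.0125; 8.8 0 0 -5 0 0 0; 8.8 0 0 -3 0 0 0; 8.8 0 0 -1.25 0 0 0; 6 0 0 0 0 0 0; 4.5 0 0 0 0 0 0; 3.5 0 0 0 0 0 0; 3.5 0 0 0 0 0 0; 3.5 0 0 0 0 0 0; 3.5 0 0 0 0 0 0", grip_force=45)

```text
t: 23.25
eef_pos: [0.4441, 0.2768, 0.0136]
tool_rot: [-0.058, 0.998, 0.0, 0.0]
contact_force: [-1.3, -0.8, 4.1]
finger_gap: 0.0392
grip_force: 45.0
```

send_rows(deltas="3.5 0 0 3 0 0 0; 3.5 0 0 4 0 0 0; 3.5 1.6 -5.2 0 0 0 -0.04; 3.5 1.6 -5.2 0 0 0 -0.04; 3.5 1.6 -5.2 0 0 0 -0.04; 3.5 1.6 -5.2 0 0 0 -0.04; 3.5 1.6 -5.2 0 0 0 -0.04; 3.5 1.6 -5.2 0 0 0 -0.04; 3.5 1.6 -5.2 0 0 0 -0.04; 3.5 1.6 -5.2 0 0 0 -0.04; 3.5 1.6 -5.0 0 0 0 -0.042; 3.5 0 0 0 0 0 0")

```text
t: 24.75
eef_pos: [0.5882, -0.1931, 0.0825]
tool_rot: [0.125, 0.992, -0.0, 0.0]
contact_force: [-0.8, 1.3, -3.5]
finger_gap: 0.0392
grip_force: 45.0
```

send_rows(deltas="3.5 0 0 0 0 0 0; 3.5 0 0 0 0 0 0; 3.5 0 0 0 0 0 0")

```text
t: 25.12
eef_pos: [0.5876, -0.1879, 0.0831]
tool_rot: [0.122, 0.993, 0.0, -0.0]
contact_force: [1.3, 0.5, -4.2]
finger_gap: 0.0389
grip_force: 45.0
```

Run:
```python
from h import *
o=look("f2",.575,-.185,.15,.14,.013,4.2)
```

```text
tcp [ 0.5878 -0.1881  0.0832] phi 76.03176981229633 F [ 0.0766 -0.1354 -2.5223] gap 0.038615521408318844
```

View pics/f2.png

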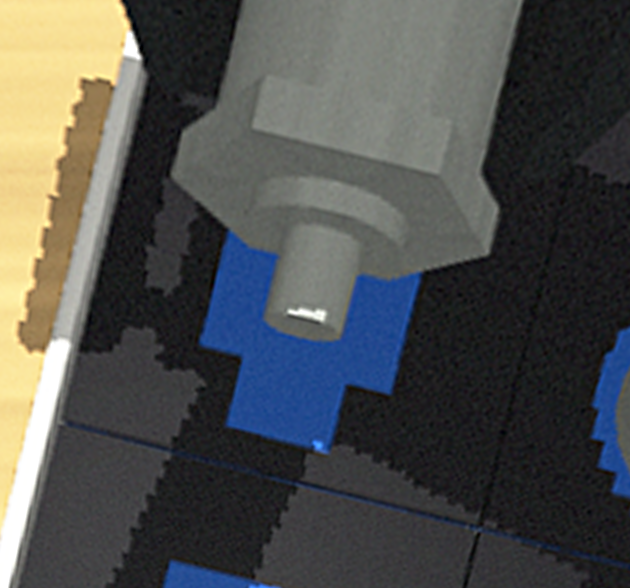

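The filter stub ends at px (305,325) and the cut-out edge is at (278,436). A shift of about +2 mm in x and −1.1 mm in y centres it; then lower.

send_rows(deltas="3.5 0.2 -0.11 0 0 0 0; 3.5 0 0 -3 0 0 0; 3.5 0 0 -2 0 0 0; 3.5 0 0 -0.8 0 0 0; 3.5 0 0 -0.4 0 0 0; 3.5 0 0 -0.2 0 0 0; 3.5 0 0 0 0 0 0; 3.5 0 0 0 0 0 0")

```text
t: 26.18
eef_pos: [0.5903, -0.1906, 0.0198]
tool_rot: [0.122, 0.992, -0.0, 0.0]
contact_force: [-0.6, 0.4, -2.9]
finger_gap: 0.0391
grip_force: 45.0
```

send_rows(deltas="3.5 0 0 -0.1 0 0 0; 3.5 0 0 -0.1 0 0 0; 3.5 0 0 0 0 0 0; 3.5 0 0 0 0 0 0")

```text
t: 26.68
eef_pos: [0.59, -0.1904, 0.0176]
tool_rot: [0.122, 0.992, -0.0, 0.0]
contact_force: [-1.3, 0.9, 1.6]
finger_gap: 0.0389
grip_force: 45.0
```

send_rows(deltas="4.5 0 0 0 0 0 0; 5.5 0 0 0 0 0 0; 6 0 0 0 0 0 0; 6 0 0 3 0 0 0; 6 0 0 5 0 0 0; 8 0 0 5.5 0 0 0; 8.8 0 0 0 0 0 0; 8.8 0 0 0 0 0 0; 8.8 0 0 0 0 0 0")

```text
t: 27.8
eef_pos: [0.5888, -0.1898, 0.1502]
tool_rot: [0.122, 0.992, 0.001, -0.002]
contact_force: [0.7, -0.5, 1.1]
finger_gap: 0.0877
grip_force: 0.0
```

Run:
```python
from h import *
o=look("f3",.575,-.185,.15,.14,.013,4.2)
```

```text
tcp [ 0.5888 -0.1898  0.1502] phi 75.94002579980405 F [-0.0559  0.0495  0.0498] gap 0.08803093821841995
```

send_rows(deltas="8.8 -0.1 4.8 0 0 0 0.085; 8.8 -0.1 4.8 0 0 0 0.085; 8.8 -0.1 4.8 0 0 0 0.085; 8.8 -0.1 4.8 0 0 0 0.085; 8.8 -0.1 4.8 0 0 0 0.085; 8.8 -0.1 4.8 0 0 0 0.085; 8.8 -0.1 4.8 0 0 0 0.085; 8.8 0 0 0 0 0 0; 8.8 0 0 0 0 0 0; 8.8 0 0 0 0 0 0")

```text
t: 29.1
eef_pos: [0.5828, 0.1444, 0.1517]
tool_rot: [-0.173, 0.985, -0.0, -0.0]
contact_force: [0.0, 0.3, -0.4]
finger_gap: 0.0881
grip_force: 0.0
```

Run:
```python
from h import *
o=look("t1",.57,.14,.12,.12,.020,4)
p=cv2.imread("pics/f3.png"); q=cv2.imread("pics/t1.png"); p=cv2.resize(p,(315,294))
c=np.zeros((480,800,3),np.uint8); c[:,:480]=q; c[:294,485:800]=p; cv2.imwrite("pics/t1b.png",c)
```

```text
tcp [0.5829 0.1443 0.1518] phi 109.91430707489644 F [0.3079 1.0424 0.8401] gap 0.08820043464041451
```

View pics/t1b.png

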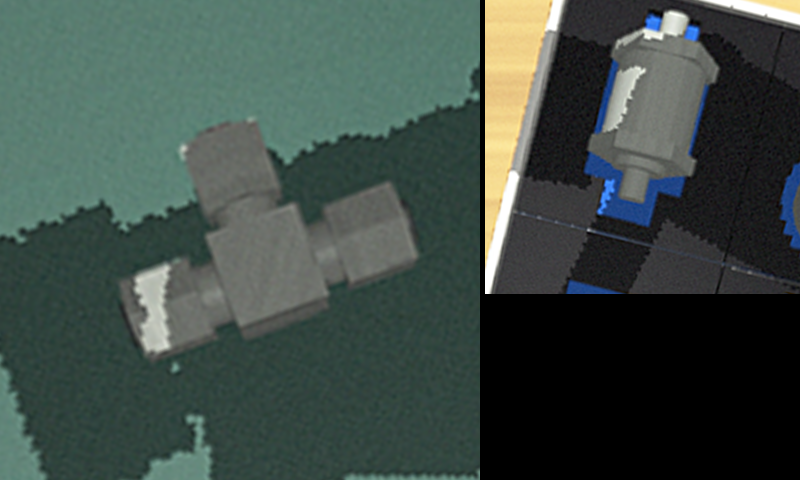

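The tee's branch nut centre is at px (234,173), i.e. (.5868,.1415), yaw about 18.5°. The inset shows the filter centred in its cut-out. Grasping the tee.

send_rows(deltas="8.0 0.39 -0.3 -4 0 0 -0.025; 7.0 0 0 -5 0 0 0; 6.0 0 0 -3.5 0 0 0; 5 0 0 -1.5 0 0 0; 4.5 0 0 0 0 0 0; 3.0 0 0 0 0 0 0; 2 0 0 0 0 0 0; 1.5 0 0 0 0 0 0; 1.5 0 0 0 0 0 0; 1.5 0 0 0 0 0 0", grip_force=45)

```text
t: 30.4
eef_pos: [0.5879, 0.1427, 0.0133]
tool_rot: [-0.162, 0.987, -0.0, 0.001]
contact_force: [0.5, 0.4, 6.6]
finger_gap: 0.0194
grip_force: 44.8
```

send_rows(deltas="1.5 0 0 3 0 0 0; 1.5 0 0 4 0 0 0; 1.5 -1.4 -4.4 0 0 0 -0.082; 1.5 -1.4 -4.4 0 0 0 -0.082; 1.5 -1.4 -4.4 0 0 0 -0.082; 1.5 -1.4 -4.4 0 0 0 -0.082; 1.5 -1.4 -4.4 0 0 0 -0.082; 1.5 -1.4 -4.3 0 0 0 -0.082; 1.5 -1.4 -4.3 0 0 0 -0.079; 1.5 0 0 0 0 0 0; 1.5 0 0 0 0 0 0; 1.5 0 0 0 0 0 0")

```text
t: 31.9
eef_pos: [0.4887, -0.1621, 0.0818]
tool_rot: [0.122, 0.993, 0.0, -0.0]
contact_force: [-1.0, 0.2, -3.7]
finger_gap: 0.0194
grip_force: 44.8
```

Run:
```python
from h import *
o=look("t2",.47,-.165,.15,.14,.013,4.2)
```

```text
tcp [ 0.4888 -0.1621  0.0819] phi 76.00080669981288 F [ 0.1006 -0.3889 -2.2048] gap 0.019088735531742458
```

View pics/t2.png

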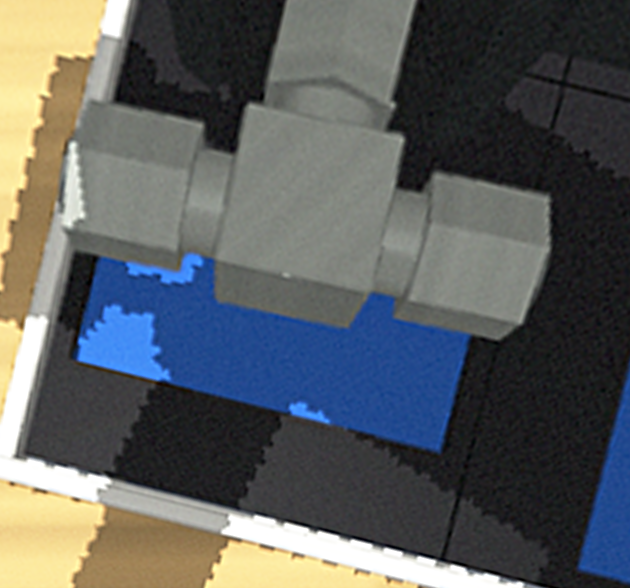

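The tee reads about 2.6° short of the cut-out's angle (cube edges ~11.4° against 14.1°) and 2.5 mm off. Correct both, then lower.

send_rows(deltas="1.5 0.12 -0.23 0 0 0 -0.045; 1.5 0 0 -3 0 0 0; 1.5 0 0 -2 0 0 0; 1.5 0 0 -0.8 0 0 0; 1.5 0 0 -0.3 0 0 0; 1.5 0 0 -0.15 0 0 0; 1.5 0 0 0 0 0 0; 1.5 0 0 0 0 0 0")

```text
t: 32.95
eef_pos: [0.4903, -0.1659, 0.0202]
tool_rot: [0.145, 0.989, -0.0, 0.0]
contact_force: [-0.5, -0.3, -3.1]
finger_gap: 0.0193
grip_force: 44.8
```

send_rows(deltas="1.5 0 0 -0.1 0 0 0; 1.5 0 0 -0.1 0 0 0; 1.5 0 0 -0.05 0 0 0; 1.5 0 0 0 0 0 0")

```text
t: 33.45
eef_pos: [0.4901, -0.1658, 0.0175]
tool_rot: [0.145, 0.989, -0.0, 0.0]
contact_force: [0.5, 0.1, 1.5]
finger_gap: 0.0194
grip_force: 44.8
```

send_rows(deltas="1.5 0 0 -0.04 0 0 0; 2.3 0 0 0 0 0 0; 3.0 0 0 0 0 0 0; 3.0 0 0 0 0 0 0; 3.2 0 0 3 0 0 0; 4 0 0 5 0 0 0; 8 -0.5 0 5 0 0 0; 8.8 -0.5 0 0 0 0 0; 8.8 0 0 0 0 0 0; 8.8 0 0 0 0 0 0")

```text
t: 34.7
eef_pos: [0.4791, -0.1651, 0.1452]
tool_rot: [0.145, 0.989, 0.001, -0.001]
contact_force: [0.1, 0.5, -0.1]
finger_gap: 0.0779
grip_force: 0.0
```

Run:
```python
from meas import *
p=ctrl.observe()["eef_pos"]; im=ctrl.capture("wrist"); print(p,ctrl.observe()["contact_force"])
n=np.array([.475,-.160]); s=4.5; cx,cy=n
# rectified, module-aligned view: local x up, y left
k,M=T("wrist")
def loc(z,w=110,h=90):
    v,u=np.mgrid[0:int(h*s),0:int(w*s)]; lx=(h*s/2-v)/s/1000; ly=(w*s/2-u)/s/1000
    P=np.stack([cx+lx*ex[0]+ly*ey[0],cy+lx*ex[1]+ly*ey[1],np.full(u.shape,z)],-1).reshape(-1,3)
    q=cv2.projectPoints(P,cv2.Rodrigues(M[:3,:3])[0],M[:3,3],k["mtx"],k["dist"])[0].reshape(*u.shape,2).astype(np.float32)
    return cv2.remap(im,q[...,0],q[...,1],cv2.INTER_LINEAR)
W,H=110*s,90*s
o=loc(.013); b=blue(o); c=np.vstack([q for q in cv2.findContours(b,cv2.RETR_EXTERNAL,cv2.CHAIN_APPROX_NONE)[0] if cv2.contourArea(q)>60])[:,0]
print("cutout x",(H/2-c[:,1].max())/s,(H/2-c[:,1].min())/s,"y",(W/2-c[:,0].max())/s,(W/2-c[:,0].min())/s)
o=loc(.022); hsv=cv2.cvtColor(o,cv2.COLOR_RGB2HSV); m=((hsv[...,1]<60)&(hsv[...,2]>75)).astype(np.uint8)*255
m=cv2.morphologyEx(m,cv2.MORPH_OPEN,np.ones((7,7)))
for q in cv2.findContours(m,cv2.RETR_EXTERNAL,cv2.CHAIN_APPROX_NONE)[0]:
    a=cv2.contourArea(q)
    if a<2000: continue
    x,y,w,h=cv2.boundingRect(q); r=cv2.minAreaRect(q)
    print("metal x",(H/2-y-h)/s,(H/2-y)/s,"y",(W/2-x-w)/s,(W/2-x)/s,"rect",np.array(r[1])/s,r[2],a/s/s)
# coarse text picture: #metal, .blue
g=np.where(m>0,'#',np.where(b>0,'.',' '))
print("\n".join("".join(g[i,::9]) for i in range(4,g.shape[0],14)))
cv2.imwrite("pics/fin.png",o[:,:,::-1])
```

```text
[ 0.4791 -0.1651  0.1452] [0.5668 0.9379 0.1875]
cutout x -33.22222222222222 32.77777777777778 y -45.22222222222222 46.77777777777778
metal x -26.333333333333332 27.0 y -38.55555555555556 37.0 rect [75.3841 53.0412] 0.7345210313796997 2135.382716049383
metal x -45.0 45.0 y 50.111111111111114 55.0 rect [89.7778  4.6667] 90.0 390.0246913580247
###                                                    
###                                                    
###                                                    
###                                                    
###                .........  ......                   
###                ....           ...                  
###                .... ########  ...                  
###               ..... ######### ...                  
###               .....########## ...                  
###               .....########## ...                  
###               .....########## ...                  
###               .....########## ...                  
###               .....##########....                  
###  .................  ########   ................    
###  ....          ...############ ..          ....    
###  .... #########   ############   ######### ....    
###  ...  ##################################### ...    
###  ...  ##################################### ...    
###  ... ###################################### ..     
###  .... ##################################### ..     
###  .... #####################################....    
###  .....#########...############...######### ...     
###  .................############................     
###  .............................................     
###  .............................................     
###                                                    
###                                                    
###                                                    
###
```

The tee is lined up (0.7°) within about 1.5 mm of the middle. A quick numeric check of the filter and valve before handing in.

send_rows(deltas="8.8 2.5 -1 0 0 0 0.022; 8.8 2.5 -1 0 0 0 0.022; 8.8 0 -1 0 0 0 0; 8.8 0 -1 4 0 0 0; 8.8 0 0 4 0 0 0; 8.8 0 0 0 0 0 0; 8.8 0 0 0 0 0 0; 8.8 0 0 0 0 0 0")

```text
t: 35.75
eef_pos: [0.5288, -0.2051, 0.2249]
tool_rot: [0.123, 0.992, 0.001, -0.002]
contact_force: [0.7, -0.1, -0.6]
finger_gap: 0.0881
grip_force: 0.0
```

Run:
```python
from meas import *
p=ctrl.observe()["eef_pos"]; k,M=T("wrist"); im=ctrl.capture("wrist"); print(p); s=4.5
def loc(n,z,w=96,h=110):
    v,u=np.mgrid[0:int(h*s),0:int(w*s)]; lx=(h*s/2-v)/s/1000; ly=(w*s/2-u)/s/1000
    P=np.stack([n[0]+lx*ex[0]+ly*ey[0],n[1]+lx*ex[1]+ly*ey[1],np.full(u.shape,z)],-1).reshape(-1,3)
    q=cv2.projectPoints(P,cv2.Rodrigues(M[:3,:3])[0],M[:3,3],k["mtx"],k["dist"])[0].reshape(*u.shape,2).astype(np.float32)
    return cv2.remap(im,q[...,0],q[...,1],cv2.INTER_LINEAR)
W,H=96*s,110*s
for nm,n,z in(("filter",(.5885,-.188),.028),("valve",(.4510,-.2587),.020)):
    o=loc(n,.013); b=blue(o); c=np.vstack([q for q in cv2.findContours(b,cv2.RETR_EXTERNAL,cv2.CHAIN_APPROX_NONE)[0] if cv2.contourArea(q)>60])[:,0]
    print(nm,"cutout x",(H/2-c[:,1].max())/s,(H/2-c[:,1].min())/s,"y",(W/2-c[:,0].max())/s,(W/2-c[:,0].min())/s)
    o=loc(n,z); hsv=cv2.cvtColor(o,cv2.COLOR_RGB2HSV); m=((hsv[...,1]<60)&(hsv[...,2]>75)).astype(np.uint8)*255
    m=cv2.morphologyEx(m,cv2.MORPH_OPEN,np.ones((7,7)))
    for q in cv2.findContours(m,cv2.RETR_EXTERNAL,cv2.CHAIN_APPROX_NONE)[0]:
        if cv2.contourArea(q)<2000: continue
        x,y,w,h=cv2.boundingRect(q); print("metal x",(H/2-y-h)/s,(H/2-y)/s,"y",(W/2-x-w)/s,(W/2-x)/s,cv2.minAreaRect(q)[2])
    g=np.where(m>0,'#',np.where(b>0,'.',' '))
    print("\n".join("".join(g[i,::9]) for i in range(4,g.shape[0],16)))
```

```text
[ 0.5288 -0.2051  0.2249]
filter cutout x -49.666666666666664 49.44444444444444 y -25.333333333333332 24.444444444444443
metal x -42.333333333333336 47.0 y -25.77777777777778 24.22222222222222 90.0
metal x 51.0 55.0 y -48.0 48.0 90.0
################################################
                                                
                  ...   #  ....                 
                      ######  .                 
                      ######                    
                 ##   ######                    
               ##################               
              #####################             
            #########################           
            #########################           
             .######################.           
             . ####################..           
            .. ####################..           
            .. ####################..           
            .  ####################..           
            .. ####################..           
               ####################..           
             . ##################
[... 1816 characters left out ...]
#        ####               
               ....                             
               .... ##                          
               ....#### #                       
               ......######      .              
               ......########  ...              
               .....########### ..              
               .....########### ..              
               .....########### ..              
               .....########### ..              
               .....########### ..              
               ..... #########  ..              
               ...................              
               ...................              
               ...................
```

```bash
python3 -c "
from station import ctrl
print(ctrl.hand_in())"
```

```text
the job is handed in; nothing more can be done
None
```

All four parts lie in their own cut-outs, set down in the order gauge, valve, filter, tee; they measured lined up and within about 2 mm of the middle (the valve is furthest off), the bottle and wrench were not touched, and the job is handed in at about 36 s of the 104 s allowed.

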